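# Shut and clip down the medicine case

## Robot

A 6-joint arm with a two-finger parallel gripper is mounted at the origin on the work surface. World frame = base frame: x ahead of the robot, y to its left, z up, the work surface at z = 0. Lengths are in m, angles in degrees, forces in N, time in s.
With the tool pointing down it reaches from about 0.25 to 0.775 m from the base axis. Payload 8.9 kg.
Tool frame: the origin (TCP) lies at the very end of the fingers, on their centre line; the grasp point (between the pads) lies bot.tcp_to_grasp behind it (bot.tcp_to_grasp is the distance from the TCP to the grasp point, in m); z points along the fingers, y is the direction in which the jaws open and shut (so a half turn about z gives the same grasp; the last joint's range is limited). The gripper opens to 85 mm and grips with 20 to 120 N. Pads are 22 mm wide; open, the fingers measure 114 mm over their backs; the gripper's body (76 mm by 85 mm) begins 54 mm behind the grasp point. The pads swing forward as they close: fully open they stand 13 mm farther back than shut.
Start: joints at [-78.57, 16.656, -8.789, 64.555, 0, 82.019], TCP at [0.174, -0.495, 0.231] pointing down, gripper open.
Joint ranges: [-144.48, 144.48], [-52.06, 99.96], [-74.48, 78.29], [-112.23, 115.85], [-86.99, 84.42], [-180, 180]. Speed limits (degrees/s): [127.2, 127.2, 159.86, 180, 180, 180].

## Interface

Orientations are given as [roll, pitch, yaw] about the fixed x, y, z axes, in that order (R = Rz(yaw) Ry(pitch) Rx(roll)).
In Python, from rig import bot, optics, job gives the robot as it stands. The module is installed in compiled form; this text tells all that it offers. Calls block until the motion is done:
- bot.move_to(position, orientation): joint-space move of the TCP to a pose.
- bot.move_l(position, ori=None, feed=0.15): straight line of the TCP; ori=None keeps the orientation; feed is the mean speed in m/s.
- bot.move_joints(angles): joint-space move.
- bot.grip(opening, effort=None): finger opening in m; effort is the grip in N (None keeps the last); returns when the fingers have stopped.
- bot.pause(seconds).
- bot.ik(position, orientation): joint angles nearest the present ones, or None.
- bot.read_state(): the state.
- optics.snapshot(name): name is "scene" or "top" or "wrist"; returns the picture (400x640x3 uint8, red, green, blue); there is no depth.
- optics.camera_model(name): a dict with "fov_y" (degrees; the focal length in pixels is half the picture's height over the tangent of half this angle, whatever the lens; pixels are square), "cx", "cy" (the principal point, pixels), "k1" (the pictures are not rectified: a ray, as slopes to the right and down, at radius r is drawn at 1 + k1 r^2 times it, then the intrinsics apply), "camera_from_world" (4x4, takes a point from world to camera coordinates); the wrist camera has in their place "tool_from_camera" (4x4, takes a point from camera to tool coordinates, whose origin is the TCP and whose axes are the flange's). Camera axes: x right, y down, z forward; pixel columns grow to the right and rows downward; lengths in m; the calibration is good to about 2 mm. A picture is of the moment at which its call begins: read the wrist's pose just before it. camera_model takes no time and is no camera call.
A pose or a line that the arm cannot do raises bot.MotionError and nothing moves.
- job.hand_in(): hands the job in, once; it reports no verdict.
The state is a dict: "t": time; "joints": joint angles; "joint_velocities": joint speeds; "joint_torque": joint torques, N m; "ee_pos": TCP position; "tool_rot": TCP orientation; "ft_force": force on the tool from outside, world axes, zero at the start; "wrist_torque": the same for the moment, N m; "width": finger opening in m.
Only numpy, scipy, OpenCV 4.12 (cv2) and the standard library are available. Lean on these libraries where they do the work, as an engineer would, in place of code of your own. Each camera call takes 0.05 s, during which the arm holds its last target. There are 200 camera calls.

## Task

The packed medicine case is standing open: gently shut its lid fully home, then fold its three red clip flaps down around the lid rim one after another until each has snapped over its catch and stays down by itself. Press gently, never harder than about 3 kg of force on any part of the case, and leave the carton, the tape roll and the flower jar where they are.

Things in the scene. Friction and masses are not known exactly. Their poses are not given: they have to be found in the camera images.
- case: Medicine case, fixed: grey open plastic box, outer 160 (x) by 200 (y) by 100 mm high, packed. Origin: centre of its underside on the table, z up; -x faces the robot (yaw up to 0.35 rad). Offsets elsewhere are mm in this frame. A black spring catch sits on the wall behind each clip; its depth is up to 5 mm more or less than nominal, is not measured and must be felt.
- lid (a joint): White lid (green cross), 167 x 208 x 10 mm, hinged along the case's far (+x) top edge on a line along y through (83, 0, 105). rad: 0 = shut (level, top at 110, stop with a firm rubber seal), positive = robot-side edge raised; starts 0.45 to 0.9. Stiff hinge: stays where left; about 2 N at the free edge, square to the lid, shuts it.
- lid_edge (a point): Point on the lid's top face, 22 mm in from its free (robot-side) edge, mid-way across, 145 mm from the lid's hinge line. With the lid shut it lies at (-62, 0, 110).
- clip_front (a joint): Red flap 50 wide, 68 long, hinged on the lid edge over the case's -x wall; lid shut, the hinge line is along that wall through (-88, 0, 105). rad: 0 = hanging straight down, 1.57 = straight out; starts 0.95-1.5. Light spring (1 N) opens it. In the last 0.4 rad the catch resists: 5 to 12 N on the pad snap it over, a rigid stop follows at once. Snapped: stays at -0.15 to 0.15; else springs back past 0.5.
- pad_front (a point): Centre of the outer face of this flap's ribbed thumb pad (50 wide, 20 high): 58 mm from the hinge line along the flap, 16 mm off it outward. x axis: out of the face; z: along the flap to the hinge. Flap at 0: the face is upright, 24 mm outside the wall, 37 to 57 mm above the table; the catch (above it, up to 19 mm out) is less proud: a vertical finger can push the pad in. Follow its arc: a finger that drags on it needs far more force.
- clip_left (a joint): Red flap 50 wide, 68 long, hinged on the lid edge over the case's +y wall; lid shut, the hinge line is along that wall through (-10, 108, 105). rad: 0 = hanging straight down, 1.57 = straight out; starts 0.95-1.5. Light spring (1 N) opens it. In the last 0.4 rad the catch resists: 5 to 12 N on the pad snap it over, a rigid stop follows at once. Snapped: stays at -0.15 to 0.15; else springs back past 0.5.
- pad_left (a point): Centre of the outer face of this flap's ribbed thumb pad (50 wide, 20 high): 58 mm from the hinge line along the flap, 16 mm off it outward. x axis: out of the face; z: along the flap to the hinge. Flap at 0: the face is upright, 24 mm outside the wall, 37 to 57 mm above the table; the catch (above it, up to 19 mm out) is less proud: a vertical finger can push the pad in. Follow its arc: a finger that drags on it needs far more force.
- clip_right (a joint): Red flap 50 wide, 68 long, hinged on the lid edge over the case's -y wall; lid shut, the hinge line is along that wall through (-10, -108, 105). rad: 0 = hanging straight down, 1.57 = straight out; starts 0.95-1.5. Light spring (1 N) opens it. In the last 0.4 rad the catch resists: 5 to 12 N on the pad snap it over, a rigid stop follows at once. Snapped: stays at -0.15 to 0.15; else springs back past 0.5.
- pad_right (a point): Centre of the outer face of this flap's ribbed thumb pad (50 wide, 20 high): 58 mm from the hinge line along the flap, 16 mm off it outward. x axis: out of the face; z: along the flap to the hinge. Flap at 0: the face is upright, 24 mm outside the wall, 37 to 57 mm above the table; the catch (above it, up to 19 mm out) is less proud: a vertical finger can push the pad in. Follow its arc: a finger that drags on it needs far more force.
- carton_mid (a point): Loose white and red medicine carton lying flat, 100 by 48 by 30 mm; its centre, 15 mm up. To be left alone; it stands beside or behind the case, clear of the flaps.
- tape_mid (a point): Loose tape roll lying flat, 100 mm across, 25 high; its centre. To be left alone; it stands beside or behind the case, clear of the flaps.
- jar_mid (a point): Loose glass jar with white flowers, 64 mm across, 80 high (flowers to about 140); its centre, 40 mm up. To be left alone; it stands beside or behind the case, clear of the flaps.

How it is judged:
By the outcome, as a careful person would: the job done as asked, in the order asked, and still so for the second after the job is handed in, with the robot touching nothing.
It also fails if it takes over 72 s, if anything falls off the work surface, if the arm or the gripper's body presses on something with over 40 N, if the wrist force passes 120 N, or if a joint passes its speed limit or range.

## Working session

There is one attempt and no reset: what is moved stays moved. The work goes in short steps, each a Python script; the robot and the scene stay as the last script left them, time stands still between calls to the robot, and variables do not carry over. Pictures are saved under pics/ and viewed, about 8 in all and at most 12, crops included, and the job is handed in when it is done.

```bash
mkdir -p pics; python3 - <<'E'
from rig import bot,optics,job
import cv2
for n in("scene","top"):
    im=optics.snapshot(n);cv2.imwrite(f"pics/{n}0.png",im[:,:,::-1])
    m=optics.camera_model(n);print(n,m)
print(bot.read_state(),bot.tcp_to_grasp)
E
```

```text
scene {'fov_y': 45.41107512203778, 'cx': 322.3963085429616, 'cy': 194.50049648682798, 'k1': -0.06324435301157096, 'camera_from_world': array([[ 0.78329851,  0.62163822, -0.00306256, -0.50558977],
       [ 0.52830433, -0.66827292, -0.52374214, -0.27605993],
       [-0.32762476,  0.40862847, -0.85187134,  1.2642279 ],
       [ 0.        ,  0.        ,  0.        ,  1.        ]])}
top {'fov_y': 46.67083482377028, 'cx': 322.79797795750704, 'cy': 197.96475183488613, 'k1': -0.12383295786411724, 'camera_from_world': array([[ 2.77835832e-02, -9.99613961e-01,  4.52730317e-05,
        -9.21899048e-03],
       [-9.92138816e-01, -2.75813451e-02, -1.22064901e-01,
         6.49969603e-01],
       [ 1.22019028e-01,  3.34648321e-03, -9.92522120e-01,
         1.21757201e+00],
       [ 0.00000000e+00,  0.00000000e+00,  0.00000000e+00,
         1.00000000e+00]])}
{'t': 0.1, 'joints': array([-7.85706963e+01,  1.66831503e+01, -8.82512135e+00,  6.45558808e+01,
       -2.20509626e-03,  8.20172002e+01]), 'joint_velocities': array([-0.07925889, -0.13331362,  0.13546109,  0.06194047, -0.09315765,
        0.05929566]), 'joint_torque': array([ 1.94812455e-03, -5.37979066e+01,  3.31918824e+01,  9.35840537e-03,
       -1.68082806e-04,  3.33882511e-06]), 'ee_pos': array([ 0.17439095, -0.49478146,  0.23082344]), 'tool_rot': array([-1.79936163e+02, -6.72548488e-03,  1.94121009e+01]), 'ft_force': array([ 0.4098766 ,  0.74211085, -0.70997383]), 'wrist_torque': array([0.02413351, 0.00431047, 0.00887644]), 'width': 0.08523772093240606} 0.0187
```

View pics/top0.png

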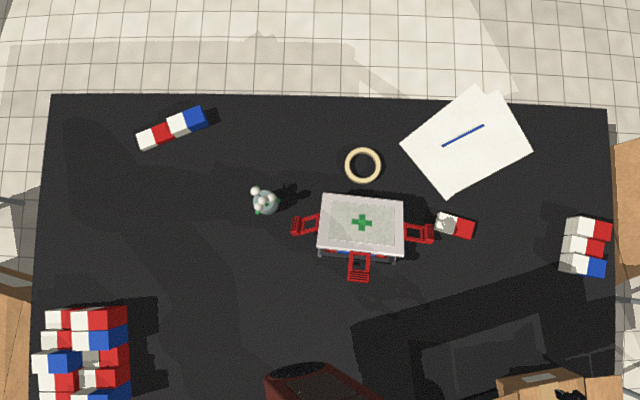

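View pics/scene0.png

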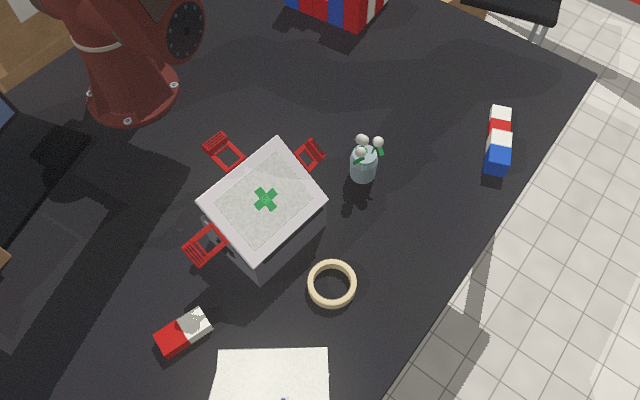

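The pictures show the case with its lid about half open, the jar on the case's left, the tape behind it and the carton on its right. The lid corners in the top view are near (322,193), (405,200), (402,256) and (316,248). I'll enlarge both views to read them more exactly.

```bash
python3 - <<'E'
import cv2,numpy as np
a=cv2.imread("pics/top0.png")[185:290,285:485];b=cv2.imread("pics/scene0.png")[125:275,175:335]
cv2.imwrite("pics/c1.png",cv2.resize(a,None,fx=4,fy=4,interpolation=cv2.INTER_CUBIC))
cv2.imwrite("pics/c2.png",cv2.resize(b,None,fx=4,fy=4,interpolation=cv2.INTER_CUBIC))
E
```

```text
(no output)
```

View pics/c1.png

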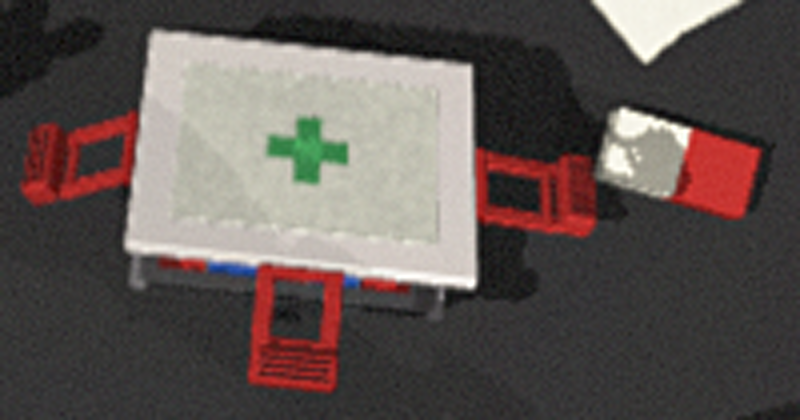

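View pics/c2.png

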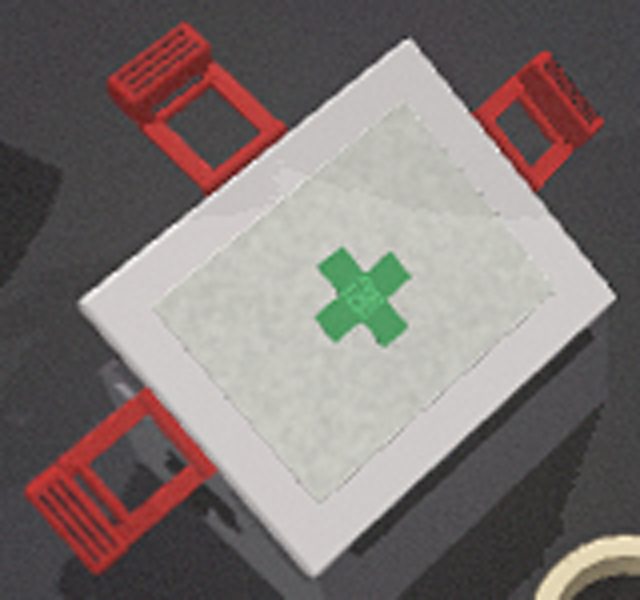

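Corners read (crop px):
- **Top view:** far-left (152,32), far-right (472,65), near-right (475,279), near-left (128,242).
- **Scene view:** near-left (410,40), near-right (82,302), far-right (318,576), far-left (614,297).

Next I'll fit the case pose, lid angle and flap angles together.

```bash
cat > geo.py <<'E'
import numpy as np
from rig import bot,optics,job
def proj(n,P,cfw=None):
    m=optics.camera_model(n);T=m["camera_from_world"] if cfw is None else cfw
    p=np.atleast_2d(P)@T[:3,:3].T+T[:3,3];s=p[:,:2]/p[:,2:]
    f=200/np.tan(np.radians(m["fov_y"]/2));s=s*(1+m["k1"]*(s**2).sum(1,keepdims=True))
    return s*f+[m["cx"],m["cy"]]
def case2w(P,x,y,w):
    c,s=np.cos(w),np.sin(w);return np.atleast_2d(P)@np.array([[c,-s,0],[s,c,0],[0,0,1]]).T+[x,y,0]
H=np.array([.083,0,.105])
def lidrot(P,th): # th>0 raises -x edge
    d=np.atleast_2d(P)-H;c,s=np.cos(th),np.sin(th)
    return np.c_[d[:,0]*c+d[:,2]*s,d[:,1],-d[:,0]*s+d[:,2]*c]+H
OUT=dict(front=np.array([-1,0,0.]),left=np.array([0,1.,0]),right=np.array([0,-1.,0]))
HG=dict(front=np.array([-.088,0,.105]),left=np.array([-.01,.108,.105]),right=np.array([-.01,-.108,.105]))
Z=np.array([0,0,1.])
def pad(k,a,th=0,l=.058,o=.016):
    out=OUT[k];p=HG[k]+l*(np.sin(a)*out-np.cos(a)*Z)+o*(np.cos(a)*out+np.sin(a)*Z)
    return lidrot(p,th)[0]
E
python3 - <<'E'
from geo import *
from scipy.optimize import least_squares
C=np.array([[.083,.104,.11],[.083,-.104,.11],[-.084,-.104,.11],[-.084,.104,.11]])
t=(np.array([[152,32],[472,65],[475,279],[128,242]])+.5)/4-.5+[285,185]
s=(np.array([[614,297],[318,576],[82,302],[410,40]])+.5)/4-.5+[175,125]
pt=dict(front=(293,366),left=(45,160),right=(578,195));ps=dict(front=(162,65),left=(573,92),right=(75,515))
def res(v):
    P=case2w(lidrot(C,v[3]),*v[:3]);return np.r_[(proj("top",P)-t).ravel(),(proj("scene",P)-s).ravel()]
r=least_squares(res,[.55,-.05,0,.6]);print(r.x,r.fun.reshape(-1,2).round(1).tolist())
print("sd",np.sqrt(np.diag(np.linalg.inv(r.jac.T@r.jac))))
for k in HG:
    f=lambda a:np.r_[(proj("top",case2w(pad(k,a[0],r.x[3]),*r.x[:3]))-(np.array(pt[k])+.5)/4+.5-[285,185])[0],(proj("scene",case2w(pad(k,a[0],r.x[3]),*r.x[:3]))-(np.array(ps[k])+.5)/4+.5-[175,125])[0]]
    q=least_squares(f,[1.2]);print(k,q.x,q.fun.round(1))
# loose things on table
def back(n,px,z):
    return least_squares(lambda p:(proj(n,[p[0],p[1],z])-px)[0],[.5,0]).x.round(3)
print("tape",back("top",(363,165),.0125),back("scene",(332,284),.0125),"jar",back("scene",(363,170),.04),"carton",back("top",(455,226),.03),back("scene",(183,331),.03))
E
```

```text
[ 0.56415325 -0.0877596  -0.07724276  0.5691287 ] [[0.1, -0.9], [0.6, -0.7], [1.3, 0.5], [-0.2, 0.6], [1.7, -0.4], [-0.2, 0.6], [-0.8, -0.3], [0.1, -1.8]]
sd [0.00094704 0.00079355 0.00640464 0.01735125]
front [1.14737622] [ 0.9  0.9 -1.1 -0.8]
left [0.94538081] [-1.2 -0.4 -1.1 -0.3]
right [1.2896848] [ 0.2  0.  -0.2  1.4]
tape [ 0.749 -0.101] [ 0.75  -0.101] jar [0.645 0.148] carton [ 0.584 -0.356] [ 0.591 -0.358]
```

```bash
cat >> geo.py <<'E'
from scipy.spatial.transform import Rotation as Ro
CASE=(.56415,-.08776,-.07724)
RZ=Ro.from_euler('z',CASE[2]).as_matrix()
def ori(out,phi,sg):
    x=sg*(-np.cos(phi)*out+np.sin(phi)*Z);z=-np.cos(phi)*Z-np.sin(phi)*out
    R=RZ@np.c_[x,np.cross(z,x),z];return Ro.from_matrix(R).as_euler('xyz',degrees=True),-np.cos(phi)*out+np.sin(phi)*Z
def W(p):return case2w(p,*CASE)[0]
def F(n=3):
    f=[]
    for _ in range(n):f.append(bot.read_state()["ft_force"])
    return np.mean(f,0)
E
python3 - <<'E'
from geo import *
o=OUT["front"]
for sg in(1,-1):
    e,_=ori(o,0,sg);print(sg,e,bot.ik(W([-.04,0,.28]),e))
h=.011
for k in HG:
  for sg in(1,-1):
   for phi in(10,20):
    e,inn=ori(OUT[k],np.radians(phi),sg)
    print(k,sg,phi,[(lambda q:None if q is None else q.round(0).tolist())(bot.ik(W(pad(k,a)-h*inn+[0,0,dz]),e)) for a,dz in((1.3,.06),(.6,0),(-.1,0))])
e,_=ori(o,0,1)
bot.grip(0.0,20);s=bot.read_state();print(s["t"],s["width"])
E
```

```text
1 [180.           0.          -4.42552601] [-17.06449146  16.09130843  -2.22052914  71.68816243   0.
 167.36103455]
-1 [180.           0.         175.57447399] [-17.06449146  16.09130843  -2.22052914  71.68816243   0.
 -12.63896545]
front 1 10 [[-23.0, -0.0, -41.0, 40.0, 3.0, 161.0], [-23.0, 10.0, -48.0, 22.0, 3.0, 162.0], [-21.0, 16.0, -45.0, 20.0, 3.0, 164.0]]
front 1 20 [[-27.0, -7.0, -51.0, 27.0, 7.0, 159.0], [-26.0, 6.0, -59.0, 6.0, 7.0, 160.0], [-24.0, 12.0, -56.0, 3.0, 6.0, 162.0]]
front -1 10 [[-23.0, -0.0, -41.0, 40.0, 3.0, -19.0], [-23.0, 10.0, -48.0, 22.0, 3.0, -18.0], [-21.0, 16.0, -45.0, 20.0, 3.0, -16.0]]
front -1 20 [[-27.0, -7.0, -51.0, 27.0, 7.0, -21.0], [-26.0, 6.0, -59.0, 6.0, 7.0, -20.0], [-24.0, 12.0, -56.0, 3.0, 6.0, -18.0]]
left 1 10 [[7.0, 27.0, -5.0, 60.0, -10.0, -78.0], [6.0, 32.0, -13.0, 47.0, -10.0, -79.0], [2.0, 32.0, -16.0, 43.0, -10.0, -83.0]]
left 1 20 [[12.0, 31.0, -1.0, 64.0, -19.0, -72.0], [11.0, 35.0, -9.0, 51.0, -19.0, -74.0], [8.0, 35.0, -13.0, 46.0, -20.0, -77.0]]
left -1 10 [[7.0, 27.0, -5.0, 60.0, -10.0, 102.0], [6.0, 32.0, -13.0, 47.0, -10.0, 101.0], [2.0, 32.0, -16.0, 43.0, -10.0, 97.0]]
left -1 20 [[12.0, 31.0, -1.0, 64.0, -19.0, 108.0], [11.0, 35.0, -9.0, 51.0, -19.0, 106.0], [8.0, 35.0, -13.0, 46.0, -20.0, 103.0]]
right 1 10 [[-38.0, 31.0, 3.0, 67.0, 8.0, 56.0], [-37.0, 36.0, -6.0, 54.0, 8.0, 57.0], [-34.0, 35.0, -10.0, 50.0, 9.0, 60.0]]
right 1 20 [[-42.0, 37.0, 9.0, 75.0, 16.0, 51.0], [-41.0, 40.0, 0.0, 62.0, 16.0, 52.0], [-38.0, 40.0, -4.0, 57.0, 17.0, 55.0]]
right -1 10 [[-38.0, 31.0, 3.0, 67.0, 8.0, -124.0], [-37.0, 36.0, -6.0, 54.0, 8.0, -123.0], [-34.0, 35.0, -10.0, 50.0, 9.0, -120.0]]
right -1 20 [[-42.0, 37.0, 9.0, 75.0, 16.0, -129.0], [-41.0, 40.0, 0.0, 62.0, 16.0, -128.0], [-38.0, 40.0, -4.0, 57.0, 17.0, -125.0]]
0.8667 -7.62705200984636e-05
```

```bash
cat >> geo.py <<'E'
def lidpos(th):return W(lidrot([-.062,0,.110],th)[0]+[.011,0,0])
E
python3 - <<'E'
from geo import *
e,_=ori(OUT["front"],0,-1)
p=lidpos(.72);bot.move_to(p+[0,0,.06],e);bot.move_l(p);f0=F(5);s=bot.read_state();print(s["t"],f0,s["ee_pos"]-p)
th=.72
while th>.1:
    th-=.02;bot.move_l(lidpos(th),feed=.08);f=F(2)-f0
    if int(round(th*50))%3==0:print(round(th,3),f.round(1),round(bot.read_state()["t"],2))
    if np.linalg.norm(f)>10:print("STOP",th,f);break
E
```

```text
3.425 [ 0.30907239 -0.81872248  0.47365051] [ 9.79300620e-05 -4.51324348e-04  5.11061803e-04]
0.66 [ 0.6  0.9 -0.5] 4.17
0.6 [-0.1  1.  -0.9] 4.92
0.54 [-0.2  1.3 -0. ] 5.67
0.48 [-0.6  0.1 -0.6] 6.42
0.42 [-0.9  0.4 -1. ] 7.17
0.36 [-0.4  1.2 -0.5] 7.92
0.3 [-0.5  1.1 -0.5] 8.68
0.24 [ 0.   0.2 -0.8] 9.43
0.18 [-0.1  1.2  0.4] 10.18
0.12 [-0.7  1.3 -0.1] 10.93
```

```bash
python3 - <<'E'
from geo import *
import cv2
im=optics.snapshot("scene");cv2.imwrite("pics/s1.png",cv2.resize(im[90:290,150:360,::-1],None,fx=2.8,fy=2.8))
print(bot.read_state()["ee_pos"],[bot.read_state()["ft_force"].round(1).tolist() for _ in range(3)], proj("scene",case2w(lidrot([[-.084,.104,.11],[-.084,-.104,.11]],.1),*CASE)))
E
```

```text
[ 0.51442617 -0.08389655  0.12433767] [[0.7, 0.3, 0.3], [0.7, 0.3, 0.3], [0.7, 0.3, 0.3]] [[270.86929458 147.68814841]
 [193.90259285 210.7171541 ]]
```

View pics/s1.png

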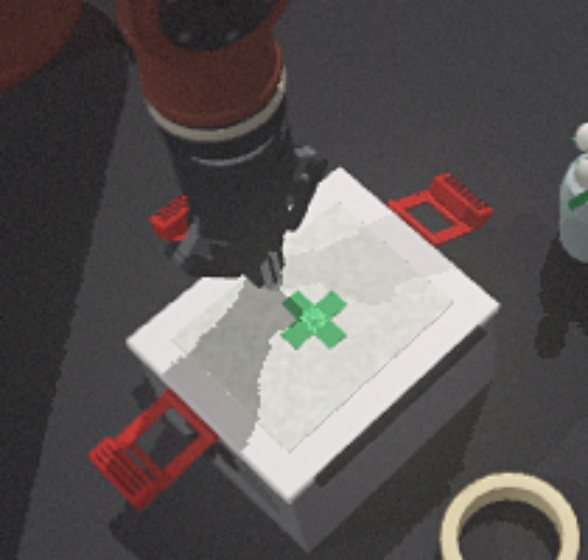

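The lid has followed the finger: its near corner is at scene px (272,150), and the model predicts (271,148) for 0.1 rad. I'll press on to the seal.

```bash
python3 - <<'E'
from geo import *
th=.1;f0=np.array([.2,-.3,.1])
while th>-.08:
    th-=.014 if th>.035 else .004
    bot.move_l(lidpos(th),feed=.04);s=bot.read_state();f=s["ft_force"]-f0
    print(round(th,3),f.round(1),s["ee_pos"][2].round(4),round(s["t"],2))
    if f[2]>12:break
bot.pause(.3);s=bot.read_state();print(s["ft_force"],s["ee_pos"])
bot.move_l(s["ee_pos"]+[0,0,.09],feed=.2);bot.pause(.05);s=bot.read_state();print(s["ft_force"],s["t"])
E
```

```text
0.086 [-0.   0.8  1.1] 0.1223 11.47
0.072 [-0.6  0.8  0.5] 0.1203 11.72
0.058 [-0.7 -0.1  0.7] 0.1182 11.97
0.044 [ 0.   0.5 -0.1] 0.1162 12.22
0.03 [-0.3  0.8 -0.6] 0.1142 12.47
0.026 [0.3 0.3 0.2] 0.1137 12.72
0.022 [ 0.6  0.1 -0.6] 0.1132 12.97
0.018 [-0.1  0.3  0.5] 0.1126 13.22
0.014 [0.  1.  0.6] 0.112 13.47
0.01 [-0.1  0.8 -0.2] 0.1114 13.72
0.006 [-0.2  0.5  0.1] 0.1108 13.97
0.002 [-0.7 -0.5 -0.2] 0.1103 14.22
-0.002 [0.1 0.3 1.3] 0.1098 14.47
-0.006 [-1.9  0.7  5.1] 0.1093 14.72
-0.01 [-1.3  1.   7.4] 0.1089 14.97
-0.014 [-3.4  1.   9.4] 0.1085 15.22
-0.018 [-3.6  1.3 10.5] 0.108 15.47
-0.022 [-4.8  2.2 13.4] 0.1077 15.72
[-4.27359731  0.51417482 14.06131384] [ 0.51330049 -0.08386121  0.1076954 ]
[ 0.31200455  0.03624394 -0.07975439] 16.6833
```

```bash
cat >> geo.py <<'E'
import cv2
def clip(k,a0,phi,sg,lift=.06):
    e,inn=ori(OUT[k],np.radians(phi),sg)
    T=lambda a:W(pad(k,a)-.011*inn)
    a=a0+.2
    bot.move_to(T(a)+[0,0,lift],e);bot.move_l(T(a),e,feed=.25);bot.pause(.05);f0=bot.read_state()["ft_force"]
    print("start",bot.read_state()["t"],f0.round(1));f=0
    while a>-.25:
        a-=min(.1,max(a-.45,.017 if f<5 else .010))
        bot.move_l(T(a),feed=.05);s=bot.read_state();v=s["ft_force"]-f0;f=np.linalg.norm(v)
        if a<.42 or f>4:print(round(a,3),v.round(1),round(f,1))
        if f>14:break
    o=RZ@OUT[k]
    print("end",a,s["ee_pos"]-T(a))
    p=s["ee_pos"]+.02*o;bot.move_l(p,feed=.15);p=p+[0,0,.1];bot.move_l(p,feed=.25)
    im=optics.snapshot("scene");cv2.imwrite(f"pics/{k}.png",cv2.resize(im[90:290,150:360,::-1],None,fx=2.8,fy=2.8))
    s=bot.read_state();print(s["t"],s["ft_force"])
E
python3 -c "
from geo import *
clip('front',1.15,20,-1)"
```

```text
start 17.8667 [0.2 0.3 1.1]
0.416 [-1.  -0.9 -0.8] 1.5
0.399 [ 0.2 -0.3 -0.7] 0.8
0.382 [-2.2  0.1 -0.5] 2.2
0.365 [-0.2  0.5 -0.8] 1.0
0.348 [-0.4 -0.3 -1.8] 1.9
0.331 [-0.7  0.1 -0.8] 1.1
0.314 [-0.2  0.2 -1.1] 1.2
0.297 [-0.5  0.1 -0.5] 0.7
0.28 [-0.5 -0.1 -1.1] 1.2
0.263 [-0.7 -1.3 -1.1] 1.8
0.246 [-0.9  0.8 -1.3] 1.8
0.229 [-0.9  0.5 -0.5] 1.1
0.212 [-0.5 -0.7 -1.2] 1.5
0.195 [-0.3 -0.9 -1.7] 1.9
0.178 [ 0.   0.5 -1.6] 1.6
0.161 [ 0.  -0.8 -0.6] 1.0
0.144 [-0.9  0.1 -2.4] 2.5
0.127 [-0.6 -0.9 -2.1] 2.4
0.11 [-0.2 -0.  -1.4] 1.4
0.093 [-0.7 -1.2 -1.4] 2.0
0.076 [-3.  -0.7  0.4] 3.1
0.059 [-3.9 -0.1 -0.8] 4.0
0.042 [-5.6 -0.9 -1.6] 5.9
0.032 [-5.4 -0.3 -1.2] 5.5
0.022 [-5.5 -1.7 -3.3] 6.6
0.012 [-5.1 -1.2 -2.6] 5.8
0.002 [-5.6 -0.7 -4.3] 7.1
-0.008 [-5.5 -1.6 -3.9] 7.0
-0.018 [-3.8 -0.8 -3.5] 5.2
-0.028 [-3.4  0.9 -3.2] 4.7
-0.045 [-0.5 -0.2 -0.9] 1.1
-0.062 [-2.8  0.2  0.5] 2.8
-0.079 [-5.4  0.1  2.9] 6.1
-0.089 [-8.2  0.6  2.9] 8.7
-0.099 [-8.4 -0.7  4.2] 9.5
-0.109 [-10.4  -0.3   4.1] 11.2
-0.119 [-12.6  -1.2   4.7] 13.5
-0.129 [-13.4  -0.5   5.7] 14.6
end -0.12900000000000028 [-0.00272956  0.00050495 -0.0011825 ]
30.9167 [-0.14075193  0.38183014 -0.49076086]
```

The front clip's force peaked at 7 N, dropped to 1 N, then rose to a hard stop, which is a snap. Contact stiffness is about 5 N/mm, so slightly longer steps are safe.

```bash
sed -i 's/\.017 if f<5 else \.010/.022 if f<5 else .013/' geo.py
python3 -c "
from geo import *
clip('right',1.29,20,1,.08)"
```

```text
start 32.5583 [-0.1 -0.8  0.9]
0.406 [ 0.8  0.4 -0.8] 1.2
0.384 [ 0.3  1.  -1.4] 1.7
0.362 [-0.2  0.8 -1.3] 1.5
0.34 [-0.5  0.3 -1.3] 1.4
0.318 [ 0.2 -0.4 -0.9] 1.0
0.296 [ 0.2  0.3 -0.4] 0.6
0.274 [ 0.6  0.1 -1. ] 1.2
0.252 [-0.2  0.2 -1.4] 1.4
0.23 [-0.   0.4 -0.4] 0.6
0.208 [-0.8  0.6 -0.1] 1.0
0.186 [-0.1  0.3 -1.1] 1.1
0.164 [ 0.2  0.6 -0.7] 1.0
0.142 [ 0.3 -0.4 -0.5] 0.7
0.12 [ 0.3  0.1 -0.8] 0.9
0.098 [-0.2  0.3 -0.8] 0.9
0.076 [-1.  -1.6 -1.9] 2.7
0.054 [-1.  -4.2  0.7] 4.4
0.032 [-2.3 -6.1  1.1] 6.6
0.019 [-1.2 -4.4 -0.7] 4.6
-0.003 [-0.6 -3.2 -1.9] 3.7
-0.025 [-0.3 -2.2 -4.1] 4.7
-0.047 [-0.1 -0.8 -1.9] 2.1
-0.069 [-1.  -1.7 -1.9] 2.8
-0.091 [-1.7 -5.7 -0.7] 6.0
-0.104 [-2.6 -7.1  0.1] 7.6
-0.117 [-3.2 -9.9  0.9] 10.4
-0.13 [ -5.1 -11.9   0.9] 13.0
-0.143 [ -4.8 -14.5   2.6] 15.5
end -0.1430000000000001 [-6.20193107e-06 -3.23810705e-03  3.96442079e-04]
43.6333 [-0.98370925 -0.08184536  0.25208439]
```

View pics/right.png

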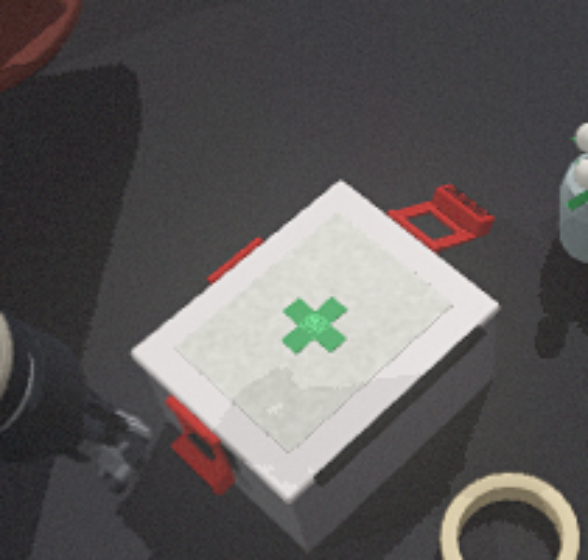

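Front clip (edge only visible at (235,262)) and right clip (at (200,450)) are both down, and the lid is flush. I'll rise clear and do the left one.

```bash

python3 -c "
from geo import *
s=bot.read_state();p=s['ee_pos'];bot.move_l([p[0],p[1]-.01,.27],feed=.25)
clip('left',.945,12,1,.12)"
```

```text
start 46.9333 [ 0.5  0.3 -0.4]
0.406 [-0.7 -1.   1.3] 1.8
0.384 [-0.3 -0.7  0.1] 0.8
0.362 [-0.2  0.7  0.5] 0.9
0.34 [-0.8  0.3  0.2] 0.9
0.318 [ 0.2 -0.3  0.5] 0.6
0.296 [-0.5  0.6 -0.4] 0.9
0.274 [ 0.   0.7 -0.3] 0.8
0.252 [-0.3  0.2  0.5] 0.6
0.23 [-1.   0.4 -0. ] 1.1
0.208 [-0.7  0.3  0.3] 0.8
0.186 [0.  0.  0.5] 0.5
0.164 [-0.9 -0.4 -0.2] 1.0
0.142 [-0.6  2.   0.9] 2.2
0.12 [-0.1  4.5  1.2] 4.6
0.098 [0.5 4.6 0.4] 4.6
0.076 [-0.1  4.4  0.1] 4.5
0.054 [ 1.1  3.  -2. ] 3.7
0.032 [-0.8  2.6 -1.4] 3.0
0.01 [-0.4  0.1  0.8] 0.9
-0.012 [-0.5  3.2  2.1] 3.9
-0.034 [-2.2  9.   5.5] 10.8
-0.047 [-2.9 10.9  6.6] 13.1
-0.06 [-2.9 13.7  8.7] 16.5
end -0.06000000000000009 [0.00038457 0.00220343 0.0005265 ]
55.7 [-0.10158893 -0.43096574 -0.78369411]
```

View pics/left.png

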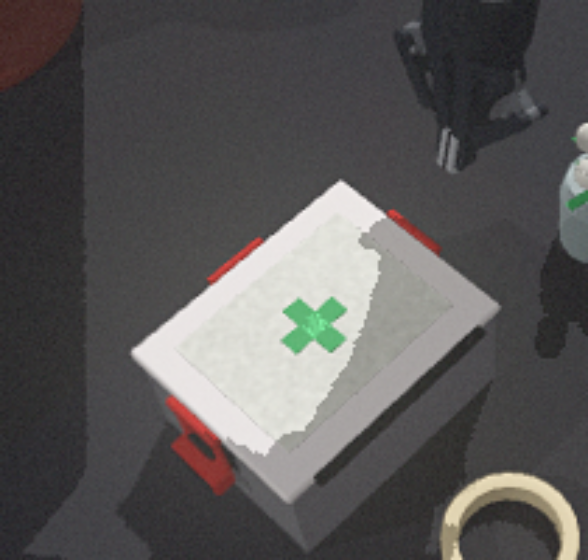

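All three clips are down, with only the hinge edges visible at (235,262) and (413,230) and the right flap at (200,450). The lid is flush and the robot is clear, so I'm handing in.

```bash
python3 -c "
from geo import *
im=optics.snapshot('scene').astype(int);o=cv2.imread('pics/scene0.png')[:,:,::-1].astype(int)
for n,(x0,x1,y0,y1) in dict(tape=(300,365,255,315),jar=(345,390,130,190),carton=(145,220,300,365)).items():print(n,abs(im-o)[y0:y1,x0:x1].mean().round(1))
job.hand_in()"
```

```text
tape 5.2
jar 4.0
carton 21.4
the job is handed in; nothing more can be done
```

The lid is shut and all three clips (front, then right, then left) have snapped down, but one last check, on the carton, did not settle. The job was handed in at about 56 s of the 72 s allowed.

- **Lid:** pressed to its seal at 110 mm height, with a peak force of about 15 N. It looked flush in the last picture.
- **Clips:** each showed the snap in the measured force: a rise to about 5–7 N, a drop to about 1–2 N, then the hard stop. I stopped pressing at 14.6 N (front), 15.5 N (right) and 16.5 N (left), below the 30 N limit. After the arm withdrew, the last picture showed all three flaps still down and the robot clear of the case.
- **Tape and jar:** comparing before and after pictures showed almost no change (mean difference 5.2 and 4.0 grey levels), so they appear untouched.
- **Carton:** the same comparison gave 21.4 grey levels, which neither confirms nor rules out that it moved. The arm's path was planned clear of it, and I saw no unexpected force. The likeliest cause is the arm's shadow, which partly covered the carton in the first picture. I handed in without a closer look, so its exact position is not confirmed.

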